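# Leak-check the gasket joint of a culture chamber with a pen probe

### The job

Take the orange pen-shaped leak probe out of its stand and guide its tip along the black gasket joint on top of the blue-sided culture chamber, from the green mark to the red mark, at a slow steady pace of about 3 cm per second, keeping the tip centred over the joint and within about a centimetre above it all the way. Then put the probe back upright, fully down in the same stand, and let go. Leave the blue electrode in the other stand alone.

Things in the scene. Friction and masses are not known exactly. Their poses are not given: they have to be found in the camera images.
- probe_grip (a point): Centre of the probe's round orange handle (24 mm thick, 70 tall; z up). Its black flange (44 wide, 5 thick) has its underside 40 mm below this point; below that a steel nose 70 long, 18 thick, tapering to a 6 mm tip. Starts upright, flange resting on a fixed grey block (70 x 70 mm, 90 high), nose in its 28 mm through hole: this point is 130 mm above the table and must return there. Mass 0.12 kg.
- probe_tip (a point): The point of the leak probe's steel nose, on its axis, 110 mm below probe_grip; at the start it is hidden inside the stand.
- seam (a point): Middle of the straight gasket joint, at its surface, 50 mm above the table. x runs along the joint from the green to the red mark, z up. The joint is a flush black strip 16 mm wide between two white plates on top of a fixed blue box 210 x 120 mm. The inner edges of the green and red bars lie 75 mm either side of this point (green at x = -75). Nothing there stands over 5 mm above the joint.
- electrode_grip (a point): Centre of the round blue handle of a pen-shaped electrode, otherwise shaped and held in its own stand exactly like the probe (the two may have swapped places). It is not to be moved.
Not all that is in view belongs to the job. Leave any turquoise or yellow look-alike of the part that bears probe_grip alone.

How it is judged (in metres and radians):
On the way, in this order (a step that is already met when the one before it is completed fails the run):
1. the probe tip moves slowly close over the gasket strip, at the green end (x of probe_tip in the frame of seam between -0.078 and -0.05 m and y of probe_tip in the frame of seam between -0.015 and 0.015 m and z of probe_tip in the frame of seam below 0.02 m), for 0.25 s.
2. the probe tip moves slowly close over the gasket strip, a quarter of the way along (x of probe_tip in the frame of seam between -0.046 and -0.018 m and y of probe_tip in the frame of seam between -0.015 and 0.015 m and z of probe_tip in the frame of seam below 0.02 m), for 0.25 s.
3. the probe tip moves slowly close over the gasket strip, half-way (x of probe_tip in the frame of seam between -0.014 and 0.014 m and y of probe_tip in the frame of seam between -0.015 and 0.015 m and z of probe_tip in the frame of seam below 0.02 m), for 0.25 s.
4. the probe tip moves slowly close over the gasket strip, three quarters of the way along (x of probe_tip in the frame of seam between 0.018 and 0.046 m and y of probe_tip in the frame of seam between -0.015 and 0.015 m and z of probe_tip in the frame of seam below 0.02 m), for 0.25 s.
5. the probe tip moves slowly close over the gasket strip, at the red end (x of probe_tip in the frame of seam between 0.05 and 0.078 m and y of probe_tip in the frame of seam between -0.015 and 0.015 m and z of probe_tip in the frame of seam below 0.02 m), for 0.25 s.
At the end, for the whole second after the job is handed in: The probe again stands upright (within 7 degrees) in its stand, its handle within 15 mm of where it started, at rest and released (distance of probe_grip from where it was at the start of the episode below 0.015 m and angle between probe_grip's own z axis and vertical below 0.12 rad); the robot touches nothing.
It fails at once if the blue electrode is moved more than 15 mm (distance of electrode_grip from where it was at the start of the episode above 0.015 m).
It also fails if it takes over 72 s, if anything falls off the work surface, if the arm or the gripper's body presses on something with over 40 N, if the wrist force passes 120 N, or if a joint passes its speed limit or range.

### The arm

A 6-joint arm with a two-finger parallel gripper is mounted at the origin on the work surface. World frame = base frame: x ahead of the robot, y to its left, z up, the work surface at z = 0. Lengths are in mm, angles in rad, forces in N, time in s.
With the tool pointing down it reaches from about 350 to 875 mm from the base axis. Payload 4.2 kg.
Tool frame: the origin (TCP) lies at the very end of the fingers, on their centre line; the grasp point (between the pads) lies arm.grip_point_offset behind it (arm.grip_point_offset is the distance from the TCP to the grasp point, in mm); z points along the fingers, y is the line along which they close (so a half turn about z gives the same grasp; the last joint's range is limited). The gripper opens to 85 mm and grips with 20 to 120 N. Pads are 22 mm wide; open, the fingers measure 114 mm over their backs; the gripper's body (76 mm by 85 mm) begins 54 mm behind the grasp point. The pads swing forward as they close: fully open they stand 13 mm farther back than shut.
Start: joints at [1.44, 0.385, 0.008, 0, -1.194, -0.259], TCP at [237.469, 578.107, 231.312] pointing down, gripper open.
Joint ranges: [-3.14, 3.14], [-1.21, 2.06], [-1.07, 1.41], [-3.16, 2.05], [-2.99, -0.16], [-3.1, 3.1]. Speed limits (rad/s): [2.79, 2.79, 3.14, 3.14, 3.14, 3.14].

### API

Orientations are given as a unit quaternion [x, y, z, w].
In Python, from bench import arm, cams, ticket gives the robot as it stands.
- The arm moves only by the tool servo_tool, never from a script. Its argument "commands" is a list that holds one entry, the list of rows, each a list of 7 numbers: the closure in counts, from 0 (fully open) to 255 (shut), then the shift along the tool's x, y, z in m, then the turn, a rotation vector about the tool's x, y, z in degrees. In form: [[[grip, x, y, z, ax, ay, az], ...]]. A call has 1 to 10 rows; each row shifts and turns the commanded pose from where the row before left it, along the tool's axes as they then stand; what a row does not reach is not made up. A row lasts 1/12 s, in which the tool goes at most 41.7 mm and 7.16 degrees, less where a joint would pass 70% of its speed; a pose out of reach is approached as far as the arm can. A call with a gripper value outside its range is refused whole. The fingers move at their own pace and stop on an object; the grip force is fixed at half the most. Time passes only in rows, so rows that do not move let the fingers close. It gives the time, the measured TCP pose, the force, the opening and the grip force at its end, in the units of the state.
- arm.read_state(): the state, without advancing time (a new reading comes with each control period).
- cams.get_image(name): name is "scene" or "top" or "wrist"; returns a dict with "frame" (420x560x3 uint8, blue, green, red), "K" (3x3 intrinsics, pixels), "T" (4x4, takes a point from camera to world coordinates). Camera axes: x right, y up, looking along -z (the intrinsics and any distortion apply to the point x, -y, -z); pixel columns grow to the right and rows downward; lengths in mm; the calibration is good to about 2 mm. A picture is of the moment at which its call begins. There is no depth.
- ticket.job_done(): hands the job in; it is judged then, once.
The state is a dict: "clock": time; "joints": joint angles; "joint_vel": joint speeds; "joint_efforts": joint torques, N m; "position": TCP position; "ee_rot": TCP orientation; "contact_force": force on the tool from outside, world axes, zero at the start; "wrist_torque": the same for the moment, N m; "gripper_width": finger opening in mm; "grasp_force": force on a finger pad.
Only numpy, scipy, OpenCV 4.12 (cv2) and the standard library are available. Lean on these libraries where they do the work, as an engineer would, in place of code of your own. Each camera call takes 0.05 s, during which the arm holds its last target. There are 200 camera calls.

## Working session

There is one attempt and no reset: what is moved stays moved. The work goes in short steps, Python scripts to look and compute and a tool call to move; the robot and the scene stay as the last step left them, time stands still between calls to the robot, and variables do not carry over. Pictures are saved under pics/ and viewed, at most 10 in all, crops included, and the job is handed in when it is done.

Besides the shell and the picture viewer there is one more tool, called after "Request:" as name(argument=value, ...), one argument or row to a line, values as JSON. servo_tool: Moves the arm, as the interface text tells. Its arguments: {"type":"object","properties":{"commands":{"type":"array","items":{"type":"array","items":{"type":"array","items":{"type":"number"}}}}},"required":["commands"]}

```bash
mkdir -p pics
python3 - <<'E'
from bench import arm,cams
import cv2,numpy as np
s=arm.read_state();print(s,arm.grip_point_offset)
for n in("scene","top","wrist"):
    d=cams.get_image(n);cv2.imwrite(f"pics/{n}0.png",d["frame"]);print(n,d["K"].tolist(),np.round(d["T"],3).tolist(),d.keys())
E
```

```text
{'clock': 0.0, 'joints': array([ 1.43959712e+00,  3.85576686e-01,  6.59375433e-03, -5.21284227e-04,
       -1.19398704e+00, -2.58586606e-01]), 'joint_vel': array([ 1.29870409e-03,  1.47803661e-03, -5.92727850e-04, -8.14634059e-04,
       -7.90806715e-05, -1.26395800e-03]), 'joint_efforts': array([ 1.73116982e-04, -3.92287517e+01,  1.88400292e+01,  4.18625146e+00,
       -4.70544372e-03, -2.84542480e-06]), 'position': array([237.25454968, 577.57244428, 230.19357279]), 'ee_rot': array([ 9.81049178e-01, -1.93755696e-01, -1.72583858e-04,  1.10003720e-03]), 'contact_force': array([ 0.55375557, -0.76946702,  0.58000345]), 'wrist_torque': array([-0.02827849,  0.01832155, -0.02645437]), 'grasp_force': 0.0, 'gripper_width': 85.52421325507578} 18.700000000000003
scene [[485.1524643221126, 0.0, 268.722239802644], [0.0, 485.1524643221126, 215.72815443985846], [0.0, 0.0, 1.0]] [[0.209, -0.569, 0.795, 1286.517], [0.978, 0.113, -0.176, -218.506], [0.01, 0.814, 0.581, 610.104], [0.0, 0.0, 0.0, 1.0]] dict_keys(['frame', 'K', 'T'])
top [[459.52815464490834, 0.0, 276.77840887247135], [0.0, 459.52815464490834, 210.42436460486493], [0.0, 0.0, 1.0]] [[0.028, 0.992, -0.127, 502.102], [-0.999, 0.03, 0.015, -69.146], [0.018, 0.126, 0.992, 875.682], [0.0, 0.0, 0.0, 1.0]] dict_keys(['frame', 'K', 'T'])
wrist [[345.76583598897423, 0.0, 281.06579197290563], [0.0, 345.76583598897423, 212.23909428686738], [0.0, 0.0, 1.0]] [[-0.38, 0.877, 0.295, 312.902], [-0.925, -0.36, -0.12, 546.537], [0.001, -0.319, 0.948, 373.106], [0.0, 0.0, 0.0, 1.0]] dict_keys(['frame', 'K', 'T'])
```

View pics/top0.png

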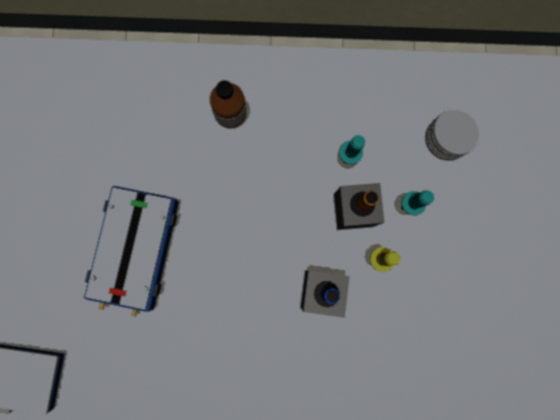

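View pics/scene0.png

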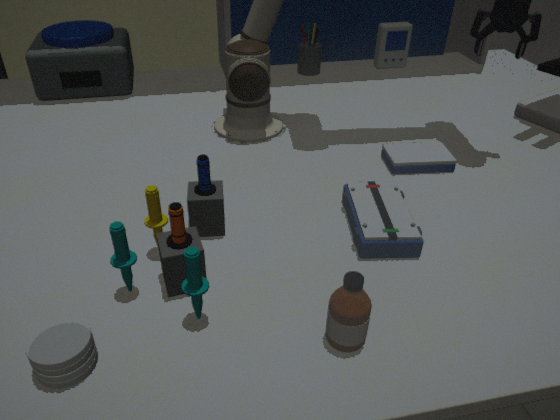

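The top view shows the orange handle top at about (370,198), the green bar at (139,204), the red bar at (118,292) and the blue handle at (331,294). I'll enlarge the two regions.

```bash
python3 - <<'E'
import cv2,numpy as np
f=cv2.imread("pics/top0.png")
a=cv2.resize(f[180:315,80:180],None,fx=4,fy=4,interpolation=cv2.INTER_CUBIC)
b=cv2.resize(f[130:265,330:430],None,fx=4,fy=4,interpolation=cv2.INTER_CUBIC)
o=np.hstack([a,b]);o=cv2.convertScaleAbs(o,alpha=1.6,beta=20);cv2.imwrite("pics/c.png",o)
E
cat > h.py <<'E'
import numpy as np
from scipy.spatial.transform import Rotation as R
def px(d,u,v,z):
    K,T=d["K"],d["T"]; r=T[:3,:3]@np.array([(u-K[0,2])/K[0,0],-(v-K[1,2])/K[1,1],-1.])
    return T[:3,3]+r*(z-T[2,3])/r[2]
def proj(d,p):
    K,T=d["K"],d["T"]; q=T[:3,:3].T@(np.asarray(p,float)-T[:3,3]); 
    return np.array([K[0,2]+K[0,0]*q[0]/-q[2],K[1,2]-K[1,1]*q[1]/-q[2]])
E
```

```text
(no output)
```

View pics/c.png

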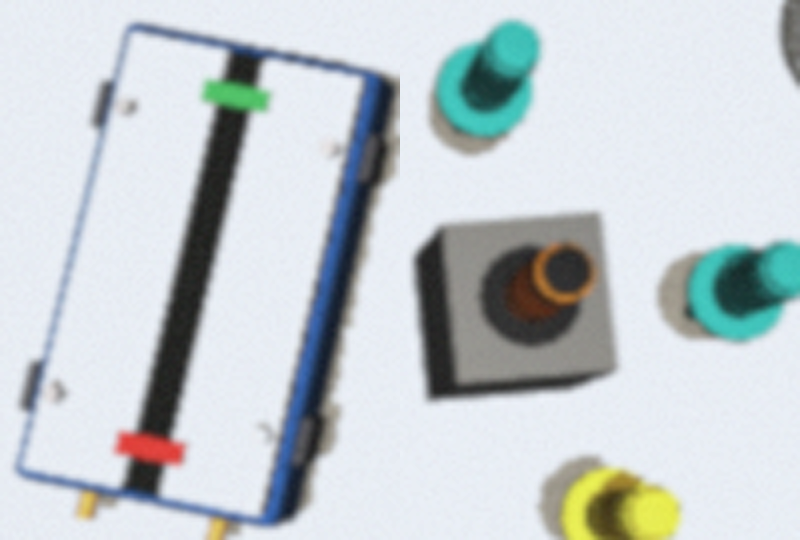

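Run:
```python
from bench import arm,cams
from h import *
d=cams.get_image("top")
P=dict(green=(138.1,206.2,50),red=(117.6,288,50),otop=(370.9,197.6,165),ofl=(362.1,203.4,95),tA=(357.6,141.6,145),tAf=(350.9,152,75),tB=(425.1,197.1,145),y=(392.6,258.4,145),blue=(332,294,165),bottle=(225,88,150),bottle0=(230,108,60))
Q={k:px(d,*v) for k,v in P.items()}
for k,v in Q.items(): print(k,v.round(1))
g,r=Q['green'],Q['red'];print(np.linalg.norm(g-r),(g+r)/2,np.degrees(np.arctan2(*(r-g)[1::-1])))
s=arm.read_state();print(R.from_quat(s['ee_rot']).as_matrix().round(3))
```

```text
green [607.8 168.9  50. ]
red [461.5 195.3  50. ]
otop [ 617.7 -226.9  165. ]
ofl [ 618.5 -227.2   95. ]
tA [ 713.2 -209.3  145. ]
tAf [ 713.9 -210.8   75. ]
tB [ 624.4 -319.4  145. ]
y [ 524.2 -266.1  145. ]
blue [ 466.8 -167.5  165. ]
bottle [795.2  10.9 150. ]
bottle0 [793.5  10.   60. ]
148.72551240262626 [534.64124944 182.14351852  50.        ] 169.77983373504458
[[ 0.925 -0.38  -0.   ]
 [-0.38  -0.925 -0.001]
 [ 0.     0.001 -1.   ]]
```

Request:
servo_tool(
  commands=[
    [[0,0.038,0,0,0,0,3.5],[0,0.038,0,0,0,0,3.5],[0,0.038,0,0,0,0,3.5],[0,0.038,0,0,0,0,3.5],[0,0.038,0,0,0,0,3.5],[0,0.038,0,0,0,0,3.5],[0,0.038,0,0,0,0,3.5],[0,0.038,0,0,0,0,3.5],[0,0.038,0,0,0,0,3.5],[0,0.038,0,0,0,0,3.5]],
  ],
)

```text
clock: 1.03
position: [533.1, 345.8, 230.9]
ee_rot: [0.877, -0.481, -0.0, 0.0]
contact_force: [0.6, 0.4, 0.0]
gripper_width: 85.1
grasp_force: 0.0
```

Request:
servo_tool(
  commands=[
    [[0,0.038,0,0,0,0,4.5],[0,0.038,0,0,0,0,4.5],[0,0.038,0,0,0,0,4.5],[0,0.038,0,0,0,0,4.5],[0,0.038,0,0,0,0,4.5],[0,0.038,0,0,0,0,4.5],[0,0.038,0,0,0,0,4.5],[0,0.038,0,0,0,0,4.5],[0,0.038,0,0,0,0,4.5],[0,0.038,0,0,0,0,4.5]],
  ],
)

```text
clock: 1.87
position: [611.6, -16.3, 230.9]
ee_rot: [-0.625, 0.78, 0.0, -0.0]
contact_force: [0.7, 0.1, 0.1]
gripper_width: 85.4
grasp_force: 0.0
```

```bash
cat >> h.py <<'E'
def show(arm,tgt=None,yang=None):
    s=arm.read_state();M=R.from_quat(s['ee_rot']).as_matrix();a=np.degrees(np.arctan2(M[1,1],M[0,1]))
    print('t',s['clock'].round(2) if hasattr(s['clock'],'round') else s['clock'],'pos',s['position'].round(1),'yang',round(a,1),'zax',M[:,2].round(3),'F',s['contact_force'].round(1),'w',round(float(s['gripper_width']),1),'gf',round(float(s['grasp_force']),1),'j6',s['joints'][5].round(2))
    if tgt is not None: print('tool shift mm',(M.T@(np.asarray(tgt)-s['position'])).round(1))
    return M,s
E
python3 - <<'E'
from bench import arm
from h import *
show(arm,[618,-227,230],140)
E
```

```text
t 1.8667 pos [611.6 -16.3 230.9] yang 167.4 zax [-0. -0. -1.] F [0.7 0.1 0.1] w 85.4 gf 0.0 j6 -0.46
tool shift mm [204.2 -52.1   0.9]
```

Request:
servo_tool(
  commands=[
    [[0,0.033,-0.008,0,0,0,0],[0,0.033,-0.008,0,0,0,0],[0,0.033,-0.008,0,0,0,0],[0,0.033,-0.008,0,0,0,0],[0,0.033,-0.008,0,0,0,0],[0,0.03,-0.008,0,0,0,0],[0,0,0,0,0,0,6.5],[0,0,0,0,0,0,6.5],[0,0,0,0,0,0,6.5],[0,0,0,0,0,0,6.5]],
  ],
)

```text
clock: 2.7
position: [616.6, -215.6, 230.8]
ee_rot: [-0.433, 0.901, 0.0, -0.0]
contact_force: [-0.2, 0.9, 0.3]
gripper_width: 85.4
grasp_force: 0.0
```

Request:
servo_tool(
  commands=[
    [[0,0,0,0,0,0,0],[0,0,0,0,0,0,0],[0,0,0,0,0,0,0]],
  ],
)

```text
clock: 2.95
position: [616.8, -215.1, 231.2]
ee_rot: [-0.437, 0.9, 0.0, -0.0]
contact_force: [-0.3, 0.3, 0.1]
gripper_width: 84.9
grasp_force: 0.0
```

Run:
```python
from bench import arm,cams
from h import *
import cv2
M,s=show(arm,[618,-227,113])
d=cams.get_image("wrist");f=d["frame"];print(proj(d,[618,-227,165]),proj(d,[618,-227,95]),proj(d,s['position']))
cv2.imwrite("pics/w1.png",cv2.convertScaleAbs(f,alpha=1.5,beta=10))
```

```text
t 2.95 pos [ 616.8 -215.1  231.2] yang 141.8 zax [-0.  0. -1.] F [-0.3  0.3  0.1] w 84.9 gf 0.0 j6 -0.58
tool shift mm [  8.6  -8.3 118.2]
[267.68435633 217.26085112] [270.75820529 189.23749945] [280.44920313 281.91216563]
```

View pics/w1.png

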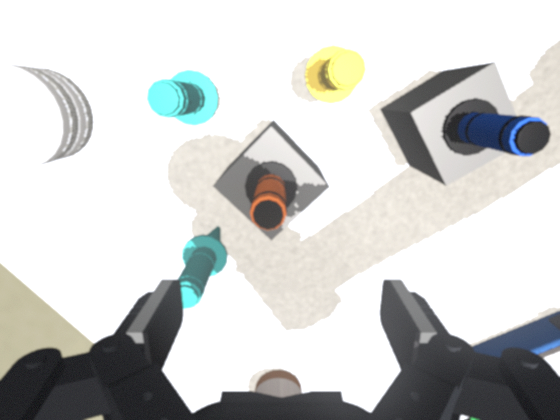

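The wrist view shows the orange handle top at (267,213), about 3 mm from the predicted spot. The space on both finger sides is clear, so I'll descend.

Request:
servo_tool(
  commands=[
    [[0,0.005,-0.004,0,0,0,0],[0,0.005,-0.004,0,0,0,0],[0,0,0,0.02,0,0,0],[0,0,0,0.02,0,0,0],[0,0,0,0.02,0,0,0],[0,0,0,0.02,0,0,0],[0,0,0,0.02,0,0,0],[0,0,0,0.015,0,0,0],[0,0,0,0,0,0,0],[0,0,0,0,0,0,0]],
  ],
)

```text
clock: 3.83
position: [616.7, -228.5, 115.7]
ee_rot: [-0.436, 0.9, 0.0, -0.001]
contact_force: [1.1, 0.7, 0.7]
gripper_width: 85.2
grasp_force: 0.0
```

Run:
```python
from bench import arm,cams
from h import *
import cv2
M,s=show(arm,[618,-227,113])
d=cams.get_image("wrist");f=d["frame"]
cv2.imwrite("pics/w2.png",cv2.convertScaleAbs(f,alpha=1.5,beta=10))
```

```text
t 3.8333 pos [ 616.7 -228.5  115.7] yang 141.7 zax [-0.002 -0.    -1.   ] F [1.1 0.7 0.7] w 85.2 gf 0.0 j6 -0.56
tool shift mm [-2.  -0.1  2.7]
```

View pics/w2.png

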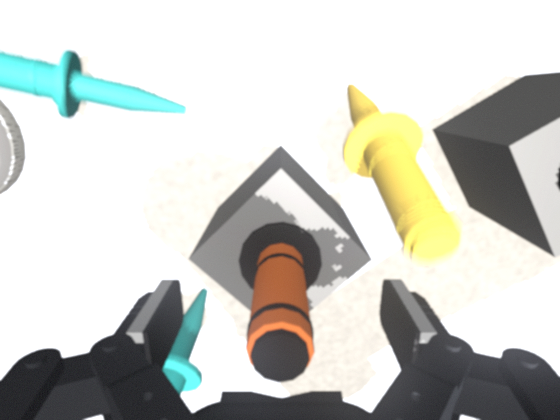

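The handle is centred between the fingers at about (280,340), so I'll close on it.

Request:
servo_tool(
  commands=[
    [[100,0,0,0.0015,0,0,0],[150,0,0,0,0,0,0],[170,0,0,0,0,0,0],[190,0,0,0,0,0,0],[210,0,0,0,0,0,0],[230,0,0,0,0,0,0],[255,0,0,0,0,0,0],[255,0,0,0,0,0,0],[255,0,0,0,0,0,0],[255,0,0,0,0,0,0]],
  ],
)

```text
clock: 4.72
position: [617.3, -228.1, 115.5]
ee_rot: [-0.436, 0.9, -0.0, 0.0]
contact_force: [0.8, 1.3, 3.6]
gripper_width: 22.8
grasp_force: 58.7
```

Run:
```python
from bench import arm,cams
from h import *
import cv2
M,s=show(arm)
d=cams.get_image("wrist");print(proj(d,[617,-228,165]))
```

```text
t 4.7167 pos [ 617.3 -228.1  115.5] yang 141.7 zax [ 0.001 -0.    -1.   ] F [0.8 1.3 3.6] w 22.8 gf 58.7 j6 -0.56
[280.89189604 357.83980077]
```

Request:
servo_tool(
  commands=[
    [[255,0,0,-0.004,0,0,0],[255,0,0,-0.008,0,0,0],[255,0,0,-0.012,0,0,0],[255,0,0,-0.014,0,0,0],[255,0,0,-0.014,0,0,0],[255,0,0,-0.014,0,0,0],[255,0,0,-0.014,0,0,0],[255,0,0,-0.014,0,0,0],[255,0,0,-0.012,0,0,0],[255,0,0,-0.008,0,0,0]],
  ],
)

```text
clock: 5.6
position: [617.4, -228.1, 231.2]
ee_rot: [-0.436, 0.9, -0.001, 0.001]
contact_force: [1.2, -0.2, -1.8]
gripper_width: 22.7
grasp_force: 58.7
```

Run:
```python
from bench import arm,cams
from h import *
import cv2
c=np.array([534.6,182.1]);e=np.array([np.cos(np.radians(169.8)),np.sin(np.radians(169.8))]);g=c-.082*1000*e;print('start',g)
M,s=show(arm,[*g,230]);print('seam dir in tool',M.T@[*e,0])
p=s['position']
for n in("scene","top"):
    d=cams.get_image(n);print(n,proj(d,p+[0,0,-95.5]),proj(d,p+[0,0,49.5]));
    f=d["frame"];u,v=proj(d,p+[0,0,-30]).astype(int)
    cv2.imwrite(f"pics/l_{n}.png",cv2.convertScaleAbs(cv2.resize(f[max(v-75,0):v+75,u-90:u+90],None,fx=4,fy=4,interpolation=cv2.INTER_CUBIC),alpha=1.6,beta=10));print(u-90,max(v-75,0))
```

```text
start [615.30403985 167.57905129]
t 5.6 pos [ 617.4 -228.1  231.2] yang 141.7 zax [ 0.003 -0.001 -1.   ] F [ 1.2 -0.2 -1.8] w 22.7 gf 58.7 j6 -0.56
tool shift mm [-309.1  247.     1. ]
seam dir in tool [ 0.4714506   0.88188838 -0.00268598]
scene [175.95777109 219.50129484] [166.10728885 140.55842819]
81 110
top [367.70068212 200.56613234] [391.24800427 184.36702602]
287 119
```

View pics/l_scene.png

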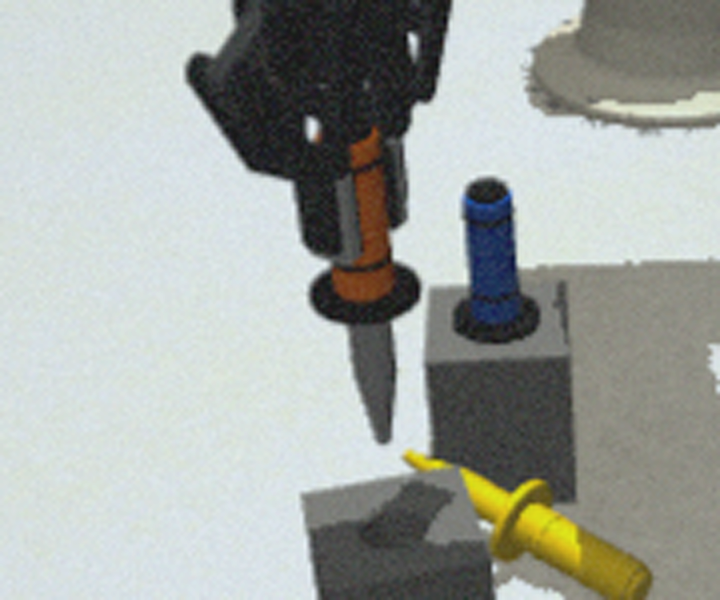

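The probe hangs straight: its tip is at scene pixel (176.6,219.6), against a predicted (176.0,219.5). A loose yellow look-alike lies on the table beside the stand and is not in the way.

Request:
servo_tool(
  commands=[
    [[255,-0.01,0.008,0,0,0,0],[255,-0.02,0.016,0,0,0,0],[255,-0.025,0.02,0,0,0,0],[255,-0.025,0.02,0,0,0,0],[255,-0.025,0.02,0,0,0,0],[255,-0.025,0.02,0,0,0,0],[255,-0.025,0.02,0,0,0,0],[255,-0.025,0.02,0,0,0,0],[255,-0.025,0.02,0,0,0,0],[255,-0.025,0.02,0,0,0,0]],
  ],
)

```text
clock: 6.53
position: [614.1, 68.5, 227.7]
ee_rot: [-0.436, 0.9, 0.0, -0.001]
contact_force: [0.0, -0.7, -1.3]
gripper_width: 22.4
grasp_force: 58.8
```

Request:
servo_tool(
  commands=[
    [[255,-0.025,0.02,0,0,0,0],[255,-0.023,0.019,0,0,0,0],[255,-0.018,0.014,0,0,0,0],[255,-0.012,0.01,0,0,0,0],[255,0,0,0.015,0,0,0],[255,0,0,0.015,0,0,0],[255,0,0,0.015,0,0,0],[255,0,0,0,0,0,0],[255,0,0,0,0,0,0]],
  ],
)

```text
clock: 7.28
position: [613.5, 166.4, 182.6]
ee_rot: [-0.436, 0.9, -0.0, -0.002]
contact_force: [-0.6, 0.3, -0.9]
gripper_width: 23.1
grasp_force: 58.8
```

Run:
```python
from bench import arm,cams
from h import *
import cv2
c=np.array([534.6,182.1]);e=np.array([np.cos(np.radians(169.8)),np.sin(np.radians(169.8))]);g=c-82*e
M,s=show(arm,[*g,153.5])
p=s['position']
d=cams.get_image("wrist");print(proj(d,p+[0,0,-95.5]),proj(d,[*(c-75*e),50]),proj(d,[*(c+75*e),50]))
cv2.imwrite("pics/w3.png",cv2.convertScaleAbs(d["frame"],alpha=1.3,beta=10))
```

```text
t 7.2833 pos [613.5 166.4 182.6] yang 141.7 zax [-0.003 -0.002 -1.   ] F [-0.6  0.3 -0.9] w 23.1 gf 58.8 j6 -1.19
tool shift mm [-2.1 -0.7 29.1]
[280.56864428 215.37727951] [287.21313948 199.39477024] [460.50586954 110.73334184]
```

View pics/w3.png

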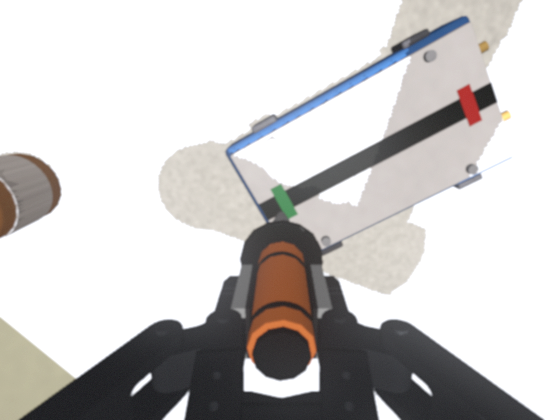

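The seam lines up with my model to about 1 mm across it, with the green inner edge at (293,197) and the red at (462,108). I'll descend.

Request:
servo_tool(
  commands=[
    [[255,-0.001,-0.0005,0.008,0,0,0],[255,-0.001,0,0.008,0,0,0],[255,0,0,0.007,0,0,0],[255,0,0,0.004,0,0,0],[255,0,0,0.002,0,0,0],[255,0,0,0,0,0,0],[255,0,0,0,0,0,0]],
  ],
)

```text
clock: 7.92
position: [616.0, 168.0, 154.8]
ee_rot: [-0.436, 0.9, -0.0, 0.0]
contact_force: [1.0, -0.9, -1.1]
gripper_width: 23.1
grasp_force: 58.8
```

```bash
cat > q.py <<'E'
from bench import arm
from h import *
c=np.array([534.6,182.1]);e=np.array([np.cos(np.radians(169.8)),np.sin(np.radians(169.8))]);n=np.array([-e[1],e[0]])
M,s=show(arm);p=s['position'][:2]-c+(-M[:2,2]*-95.5*-1)
p=s['position'][:2]+M[:2,2]*95.5-c
print('seam x,y,z of tip',p@e,p@n,s['position'][2]-95.5-50)
E
python3 q.py
```

```text
t 7.9167 pos [616.  168.  154.8] yang 141.7 zax [ 0. -0. -1.] F [ 1.  -0.9 -1.1] w 23.1 gf 58.8 j6 -1.19
seam x,y,z of tip -82.59989391591391 -0.5483865072584689 9.329801867271215
```

Request:
servo_tool(
  commands=[
    [[255,0,0,0.001,0,0,0],[255,0,0,0.001,0,0,0],[255,0.0012,0.0022,0,0,0,0],[255,0.0012,0.0022,0,0,0,0],[255,0.0012,0.0022,0,0,0,0],[255,0.0012,0.0022,0,0,0,0],[255,0.0012,0.0022,0,0,0,0],[255,0.0012,0.0022,0,0,0,0],[255,0.0012,0.0022,0,0,0,0],[255,0.0012,0.0022,0,0,0,0]],
  ],
)

```text
clock: 8.75
position: [595.8, 171.5, 152.9]
ee_rot: [-0.436, 0.9, 0.0, 0.0]
contact_force: [0.1, 1.0, -0.4]
gripper_width: 22.9
grasp_force: 58.8
```

Request:
servo_tool(
  commands=[
    [[255,0.0012,0.0022,0,0,0,0],[255,0.0012,0.0022,0,0,0,0],[255,0.0012,0.0022,0,0,0,0],[255,0.0012,0.0022,0,0,0,0],[255,0.0012,0.0022,0,0,0,0],[255,0.0012,0.0022,0,0,0,0],[255,0.0012,0.0022,0,0,0,0],[255,0.0012,0.0022,0,0,0,0],[255,0.0012,0.0022,0,0,0,0],[255,0.0012,0.0022,0,0,0,0]],
  ],
)

```text
clock: 9.58
position: [571.1, 175.7, 152.8]
ee_rot: [-0.436, 0.9, 0.0, 0.0]
contact_force: [1.0, -0.4, -0.7]
gripper_width: 22.7
grasp_force: 58.8
```

```bash
python3 q.py
```

```text
t 9.5833 pos [571.1 175.7 152.8] yang 141.7 zax [ 0.  0. -1.] F [ 1.  -0.4 -0.7] w 22.7 gf 58.8 j6 -1.24
seam x,y,z of tip -37.08777095030682 -0.21298456927997292 7.318364249334934
```

Request:
servo_tool(
  commands=[
    [[255,0.0012,0.0022,0,0,0,0],[255,0.0012,0.0022,0,0,0,0],[255,0.0012,0.0022,0,0,0,0],[255,0.0012,0.0022,0,0,0,0],[255,0.0012,0.0022,0,0,0,0],[255,0.0012,0.0022,0,0,0,0],[255,0.0012,0.0022,0,0,0,0],[255,0.0012,0.0022,0,0,0,0],[255,0.0012,0.0022,0,0,0,0],[255,0.0012,0.0022,0,0,0,0]],
  ],
)

```text
clock: 10.42
position: [546.5, 180.0, 152.9]
ee_rot: [-0.436, 0.9, -0.0, 0.0]
contact_force: [-1.1, 0.1, -0.6]
gripper_width: 22.9
grasp_force: 58.8
```

Request:
servo_tool(
  commands=[
    [[255,0.0012,0.0022,0,0,0,0],[255,0.0012,0.0022,0,0,0,0],[255,0.0012,0.0022,0,0,0,0],[255,0.0012,0.0022,0,0,0,0],[255,0.0012,0.0022,0,0,0,0],[255,0.0012,0.0022,0,0,0,0],[255,0.0012,0.0022,0,0,0,0],[255,0.0012,0.0022,0,0,0,0],[255,0.0012,0.0022,0,0,0,0],[255,0.0012,0.0022,0,0,0,0]],
  ],
)

```text
clock: 11.25
position: [521.8, 184.2, 152.8]
ee_rot: [-0.436, 0.9, 0.0, 0.0]
contact_force: [-0.3, 0.0, -1.3]
gripper_width: 22.5
grasp_force: 58.8
```

Request:
servo_tool(
  commands=[
    [[255,0.0012,0.0022,0,0,0,0],[255,0.0012,0.0022,0,0,0,0],[255,0.0012,0.0022,0,0,0,0],[255,0.0012,0.0022,0,0,0,0],[255,0.0012,0.0022,0,0,0,0],[255,0.0012,0.0022,0,0,0,0],[255,0.0012,0.0022,0,0,0,0],[255,0.0012,0.0022,0,0,0,0],[255,0.0012,0.0022,0,0,0,0],[255,0.0012,0.0022,0,0,0,0]],
  ],
)

```text
clock: 12.08
position: [497.0, 188.4, 152.8]
ee_rot: [-0.436, 0.9, 0.0, 0.0]
contact_force: [0.0, -0.1, -0.9]
gripper_width: 22.7
grasp_force: 58.8
```

Request:
servo_tool(
  commands=[
    [[255,0.0012,0.0022,0,0,0,0],[255,0.0012,0.0022,0,0,0,0],[255,0.0012,0.0022,0,0,0,0],[255,0.0012,0.0022,0,0,0,0],[255,0.0012,0.0022,0,0,0,0],[255,0.0012,0.0022,0,0,0,0],[255,0.0012,0.0022,0,0,0,0],[255,0.0012,0.0022,0,0,0,0],[255,0.0012,0.0022,0,0,0,0],[255,0.0012,0.0022,0,0,0,0]],
  ],
)

```text
clock: 12.92
position: [472.4, 192.7, 152.8]
ee_rot: [-0.436, 0.9, -0.0, 0.0]
contact_force: [0.2, 0.4, -0.9]
gripper_width: 22.8
grasp_force: 58.8
```

```bash
python3 q.py
```

```text
t 12.9167 pos [472.4 192.7 152.8] yang 141.7 zax [ 0.  0. -1.] F [ 0.2  0.4 -0.9] w 22.8 gf 58.8 j6 -1.37
seam x,y,z of tip 63.1236452832664 0.6370855060165761 7.31566982433435
```

Two-thirds of a call remains to pass the red mark, then I lift.

Request:
servo_tool(
  commands=[
    [[255,0.0012,0.0022,0,0,0,0],[255,0.0012,0.0022,0,0,0,0],[255,0.0012,0.0022,0,0,0,0],[255,0.0012,0.0022,0,0,0,0],[255,0.0012,0.0022,0,0,0,0],[255,0,0,0,0,0,0],[255,0,0,-0.005,0,0,0],[255,0,0,-0.01,0,0,0],[255,0,0,-0.015,0,0,0],[255,0,0,-0.015,0,0,0]],
  ],
)

```text
clock: 13.75
position: [460.5, 194.7, 199.0]
ee_rot: [-0.436, 0.9, -0.0, 0.0]
contact_force: [-0.2, 1.1, -1.0]
gripper_width: 22.6
grasp_force: 58.8
```

Run:
```python
from bench import arm
from h import *
show(arm,[617.4,-228.1,231.2])
```

```text
t 13.75 pos [460.5 194.7 199. ] yang 141.7 zax [ 0. -0. -1.] F [-0.2  1.1 -1. ] w 22.6 gf 58.8 j6 -1.39
tool shift mm [ 234.3 -385.3  -32.1]
```

Request:
servo_tool(
  commands=[
    [[255,0.006,-0.01,-0.008,0,0,0],[255,0.012,-0.02,-0.008,0,0,0],[255,0.015,-0.025,-0.008,0,0,0],[255,0.015,-0.025,-0.008,0,0,0],[255,0.015,-0.025,0,0,0,0],[255,0.015,-0.025,0,0,0,0],[255,0.015,-0.025,0,0,0,0],[255,0.015,-0.025,0,0,0,0],[255,0.015,-0.025,0,0,0,0],[255,0.015,-0.025,0,0,0,0]],
  ],
)

```text
clock: 14.58
position: [555.4, -58.3, 230.5]
ee_rot: [-0.436, 0.9, -0.0, 0.0]
contact_force: [0.5, -0.4, -1.4]
gripper_width: 22.6
grasp_force: 58.9
```

Request:
servo_tool(
  commands=[
    [[255,0.015,-0.025,0,0,0,0],[255,0.015,-0.025,0,0,0,0],[255,0.015,-0.025,0,0,0,0],[255,0.015,-0.025,0,0,0,0],[255,0.015,-0.023,0,0,0,0],[255,0.012,-0.018,0,0,0,0],[255,0.008,-0.012,0,0,0,0],[255,0,0,0,0,0,0],[255,0,0,0,0,0,0],[255,0,0,0,0,0,0]],
  ],
)

```text
clock: 15.42
position: [615.8, -225.1, 229.9]
ee_rot: [-0.436, 0.9, 0.0, -0.0]
contact_force: [-0.6, 0.0, -0.6]
gripper_width: 22.7
grasp_force: 58.9
```

Run:
```python
from bench import arm
from h import *
show(arm,[617.4,-228.1,231.2])
```

```text
t 15.4167 pos [ 615.8 -225.1  229.9] yang 141.7 zax [-0.  0. -1.] F [-0.6  0.  -0.6] w 22.7 gf 58.9 j6 -0.56
tool shift mm [ 1.3 -3.1 -1.3]
```

Request:
servo_tool(
  commands=[
    [[255,0.001,-0.003,0,0,0,0],[255,0,0,0.01,0,0,0],[255,0,0,0.015,0,0,0],[255,0,0,0.015,0,0,0],[255,0,0,0.015,0,0,0],[255,0,0,0.015,0,0,0],[255,0,0,0.01,0,0,0],[255,0,0,0.01,0,0,0],[255,0,0,0,0,0,0],[255,0,0,0,0,0,0]],
  ],
)

```text
clock: 16.25
position: [617.9, -228.0, 139.5]
ee_rot: [-0.436, 0.9, 0.0, -0.0]
contact_force: [0.3, 0.1, -0.5]
gripper_width: 22.9
grasp_force: 59.0
```

Run:
```python
from bench import arm
from h import *
show(arm,[617.4,-228.1,115.5])
```

```text
t 16.25 pos [ 617.9 -228.   139.5] yang 141.7 zax [-0.001 -0.    -1.   ] F [ 0.3  0.1 -0.5] w 22.9 gf 59.0 j6 -0.56
tool shift mm [ 0.3  0.3 24. ]
```

Request:
servo_tool(
  commands=[
    [[255,0,0,0.006,0,0,0],[255,0,0,0.006,0,0,0],[255,0,0,0.005,0,0,0],[255,0,0,0.003,0,0,0],[255,0,0,0.002,0,0,0],[255,0,0,0.001,0,0,0],[255,0,0,0,0,0,0],[255,0,0,0,0,0,0]],
  ],
)

```text
clock: 16.92
position: [618.1, -228.3, 117.0]
ee_rot: [-0.436, 0.9, -0.0, 0.0]
contact_force: [-0.0, -0.5, -1.1]
gripper_width: 22.9
grasp_force: 59.0
```

Request:
servo_tool(
  commands=[
    [[255,0,0,0.001,0,0,0],[255,0,0,0,0,0,0]],
  ],
)

```text
clock: 17.08
position: [617.9, -228.2, 115.9]
ee_rot: [-0.436, 0.9, -0.0, 0.0]
contact_force: [0.2, 0.4, -0.9]
gripper_width: 22.6
grasp_force: 59.0
```

Request:
servo_tool(
  commands=[
    [[200,0,0,0.0005,0,0,0],[180,0,0,0,0,0,0],[150,0,0,0,0,0,0],[100,0,0,0,0,0,0],[50,0,0,0,0,0,0],[0,0,0,0,0,0,0],[0,0,0,0,0,0,0],[0,0,0,0,0,0,0],[0,0,0,0,0,0,0],[0,0,0,0,0,0,0]],
  ],
)

```text
clock: 17.92
position: [617.9, -228.3, 115.3]
ee_rot: [-0.436, 0.9, 0.0, -0.0]
contact_force: [0.2, 0.0, -0.1]
gripper_width: 85.4
grasp_force: 0.0
```

Request:
servo_tool(
  commands=[
    [[0,0,0,-0.01,0,0,0],[0,0,0,-0.02,0,0,0],[0,0,0,-0.025,0,0,0],[0,0,0,-0.025,0,0,0],[0,0,0,-0.025,0,0,0],[0,0,0,-0.02,0,0,0],[0,0,0,-0.01,0,0,0],[0,0,0,0,0,0,0],[0,0,0,0,0,0,0],[0,0,0,0,0,0,0]],
  ],
)

```text
clock: 18.75
position: [617.0, -227.9, 248.5]
ee_rot: [-0.436, 0.9, 0.001, -0.001]
contact_force: [0.3, -0.1, -0.5]
gripper_width: 85.6
grasp_force: 0.0
```

Run:
```python
from bench import arm,cams
from h import *
import cv2
M,s=show(arm)
d=cams.get_image("scene");f=d["frame"]
cv2.imwrite("pics/e.png",cv2.convertScaleAbs(cv2.resize(f[110:330,60:300],None,fx=2.7,fy=2.7,interpolation=cv2.INTER_CUBIC),alpha=1.5,beta=10))
```

```text
t 18.75 pos [ 617.  -227.9  248.5] yang 141.7 zax [-0.003  0.001 -1.   ] F [ 0.3 -0.1 -0.5] w 85.6 gf 0.0 j6 -0.56
```

View pics/e.png

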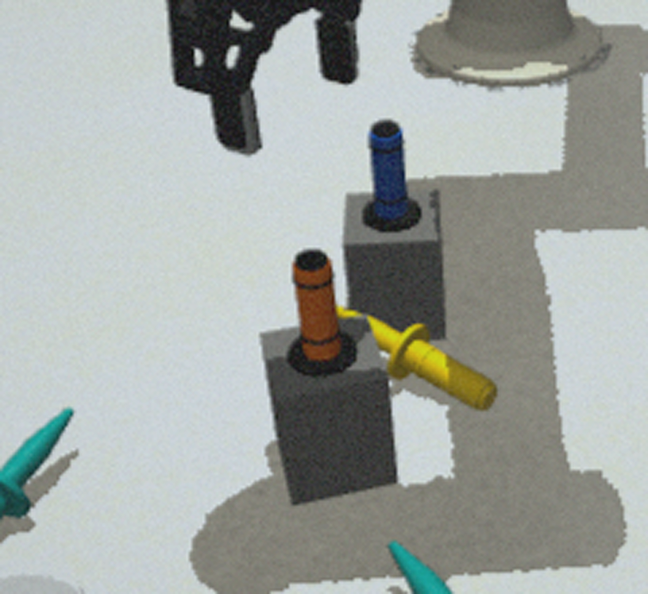

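The orange probe stands upright, flange down on its stand at about (320,355). The electrode is untouched and the gripper is clear.

```bash
python3 -c "
from bench import ticket
print(ticket.job_done())"
```

```text
the job is handed in; nothing more can be done
None
```

I guided the probe tip along the joint from green to red at about 3 cm/s and roughly 7 mm above it, put the probe back upright in its stand, released it, and handed the job in at about 19 s; the electrode was not touched, no verdict came back, and the yellow and turquoise look-alikes, upright at first, ended up lying on the table with no contact force seen near them.

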